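# Stamp the freezer mark on the dumpling box

## Task

Take the red hand stamp from its tray and print the freezer mark on the box whose label is still blank: set the stamp square inside the printed frame on the lid, press slowly and straight down through its spring until the rubber face bears on the label, and keep about 10 newtons on the face for a good second, no harder. Lift it straight off without smearing, stand it upright back in its tray and let go. Do not shift the boxes or disturb anything else.

Things in the scene. Friction and masses are not known exactly. Their poses are not given: they have to be found in the camera images.
- stamp: Hand stamp in the tray, 90 mm high, 120 g. This body is its black sprung skirt, a rectangular frame 46 (x) x 34 (y) x 26 mm; its lower edge, the foot, stands on the work. Origin: centre of the foot's underside. Pressed, the spring carries 2.8 N plus 0.7 N per mm. After 4 to 8 mm (a set depth, not known) the face meets the label; force beyond the spring's is on the face and climbs steeply.
- stamp_grip: The stamp's red handle, sliding straight down in the skirt; the rubber printing face (34 x 22 mm) is fixed below it, hidden in the skirt. Origin: same as stamp while not pressed; sinks as it is pressed. Red grip 32 (x) x 24 (y) mm, from 40 to 90 mm above this origin; take it across its 24 mm width (along y).
- tray: Low dark wooden tray, 115 (x) x 90 (y) x 15 mm, wall 4 mm, inner floor 4 mm above the table, fixed. Origin: centre of its underside.
- blank_box: Freezer box, white with a blue snap lid, whose white label is still blank; 150 (x) x 102 (y) x 65 mm, about 0.7 kg, loose on the round board. Origin: centre of its underside. The lid's flat panel is 62 mm above it, with a 5 mm wide stacking rim 3 mm high round the lid's edge.
- blank_box_label (a point): Centre of the blank label on the lid's flat panel, at the panel's surface, axes as the box. The label is 90 x 62 mm with a black printed frame, 54 (x) x 42 (y) mm inside, centred on this point; the stamp's long side goes along x, either way round (the snowflake mark is symmetrical).
- marked_box: Same kind of box whose label already bears the blue snowflake mark; leave it alone. Origin: centre of its underside.
- board: Round bamboo board, radius 192 mm, fixed, on which both boxes stand, with dumplings along its far edge. Origin: 40 mm below its top surface; the top lies somewhere between 18 and 26 mm above the table, so the label's height is not the same each time.
- bowl: White bowl, 170 mm across, 80 mm high. Origin: centre of its underside.
- sauce: Amber sauce bottle with red cap, 56 mm across, 170 mm high. Origin: centre of its underside.
Mind the look-alikes: they are no part of the job. There is more than one size of the stamp; the one meant has the size given above.

How it is judged:
On the way, in this order (a step that is already met when the one before it is completed fails the run):
1. the stamp stands square inside the printed frame of the blank label, its spring taking load (horizontal distance between stamp and blank_box_label below 0.006 m and z of stamp in the frame of blank_box_label below 0.002 m and angle between the x axis of stamp and the x axis of blank_box, either way round below 0.1 rad and contact force between stamp and blank_box above 1 N).
2. the rubber face is pressed on the label with 5 to 16 N, square and in the frame, for 0.7 s on end (horizontal distance between stamp and blank_box_label below 0.006 m and angle between the x axis of stamp and the x axis of blank_box, either way round below 0.1 rad and angle between the z axis of stamp_grip and the z axis of blank_box, either way round below 0.035 rad and contact force between stamp_grip and blank_box between 5 and 16 N), for 0.7 s.
3. the stamp is lifted clear of the lid (z of stamp in the frame of blank_box_label above 0.01 m and contact force between stamp and blank_box below 0.1 N), for 0.1 s.
At the end, for the whole second after the job is handed in: The mark has been printed; the stamp stands upright (within 3 degrees) at rest on the tray's floor inside its walls, released, and both boxes stand within 10 mm of where they were (z of stamp in the frame of tray below 0.007 m and horizontal distance between stamp and tray below 0.04 m and angle between stamp's own z axis and vertical below 0.06 rad and linear speed of stamp below 0.01 m/s and distance of each of blank_box, marked_box from where it was at the start of the episode below 0.01 m); the robot touches nothing.
It fails at once if the rubber face is pressed on the label with more than 25 N (contact force between stamp_grip and blank_box above 25 N).
It fails at once if the mark is smeared: the stamp's skirt slides (over 10 mm/s) while the rubber face bears on the label (contact force between stamp_grip and blank_box above 1 N and linear speed of stamp above 0.01 m/s).
It fails at once if the rubber face prints on the blank box outside the printed frame (contact force between stamp_grip and blank_box above 1 N and horizontal distance between stamp and blank_box_label above 0.007 m).
It fails at once if the stamp is pressed on the box that is already marked (contact force between stamp and marked_box above 1 N).
It fails at once if a box is shoved more than 10 mm, or the bowl or the bottle more than 15 mm, or the bottle is tipped (distance of any of blank_box, marked_box from where it was at the start of the episode above 0.01 m or distance of any of bowl, sauce from where it was at the start of the episode above 0.015 m or angle between sauce's own z axis and vertical above 0.2 rad).
It also fails if it takes over 58 s, if anything falls off the work surface, if the arm or the gripper's body presses on something with over 40 N, if the wrist force passes 120 N, or if a joint passes its speed limit or range.

## Robot

A 6-joint arm with a two-finger parallel gripper is mounted at the origin on the work surface. World frame = base frame: x ahead of the robot, y to its left, z up, the work surface at z = 0. Lengths are in m, angles in rad, forces in N, time in s.
With the tool pointing down it reaches from about 0.35 to 0.775 m from the base axis. Payload 7.3 kg.
Tool frame: the origin (TCP) lies at the centre of the arm's flange, where the gripper is bolted on; the fingertips stand 178 mm ahead of it and the grasp point (between the pads) lies 159 mm ahead of it (tip_extent is the distance from the TCP to the fingertips, in m); z points along the fingers, y is the line along which they close (so a half turn about z gives the same grasp; the last joint's range is limited). The gripper opens to 92 mm and grips with 3 to 60 N. Pads are 19 mm wide; open, the fingers measure 130 mm over their backs; the gripper's body (75 mm by 190 mm) begins 47 mm behind the grasp point.
Start: joints at [-1.291, 0.342, 1.524, -0, 1.275, -0.146], TCP at [0.217, -0.478, 0.405] pointing down, gripper open.
Joint ranges: [-2.53, 2.53], [-0.77, 2.02], [0.04, 2.7], [-1, 4.14], [0.28, 2.66], [-3.11, 3.11]. Speed limits (rad/s): [2.57, 2.57, 3.14, 3.14, 3.14, 3.14].

## Interface

Orientations are given as [roll, pitch, yaw] about the fixed x, y, z axes, in that order (R = Rz(yaw) Ry(pitch) Rx(roll)).
In Python, from cell import * gives the robot as it stands.
- The arm moves only by the tool arm_command, never from a script. Its arguments are lists of equal length, an entry for each row: "xyz": the shift along the world's x, y, z in mm, a list of three; "spin": the turn about the world's z in degrees. In form: {"xyz": [[tx, ty, tz], ...], "spin": [spin, ...]}. A call has 1 to 20 rows; each row shifts and turns the commanded pose from where the row before left it; what a row does not reach is not made up. A row lasts 1/10 s, in which the tool goes at most 50 mm and 8.59 degrees, less where a joint would pass 70% of its speed; a pose out of reach is approached as far as the arm can. A call with a gripper value outside its range is refused whole. "jaw" is the opening, from -1 (shut) to 1 (fully open), set as the call begins (left out, the last holds). The fingers move at their own pace and stop on an object; "squeeze" is the grip in N (left out, the last holds). Time passes only in rows, so rows that do not move let the fingers close. It gives the time, the measured TCP pose, the force, the opening and the grip force at its end, in the units of the state.
- observe(): the state, without advancing time (a new reading comes with each control period).
- read_camera(name): name is "side" or "top" or "wrist"; returns a dict with "img" (420x560x3 uint8, red, green, blue), "depth" (420x560 float32, m along the optical axis (not along the pixel's ray), 0 where there is no reading), "fx", "fy", "cx", "cy" (pixels), "world_from_camera" (4x4, takes a point from camera to world coordinates). Camera axes: x right, y up, looking along -z (the intrinsics and any distortion apply to the point x, -y, -z); pixel columns grow to the right and rows downward; lengths in m; the calibration is good to about 2 mm. A picture is of the moment at which its call begins.
- hand_in(): hands the job in; it is judged then, once.
The state is a dict: "time": time; "qpos": joint angles; "qvel": joint speeds; "joint_efforts": joint torques, N m; "tool_pos": TCP position; "tool_rot": TCP orientation; "contact_force": force on the tool from outside, world axes, zero at the start; "torque": the same for the moment, N m; "opening": finger opening in m; "grip_force": force on a finger pad.
Only numpy, scipy, OpenCV 4.12 (cv2) and the standard library are available. Lean on these libraries where they do the work, as an engineer would, in place of code of your own. Each camera call takes 0.05 s, during which the arm holds its last target. There are 200 camera calls.

## Working session

There is one attempt and no reset: what is moved stays moved. The work goes in short steps, Python scripts to look and compute and a tool call to move; the robot and the scene stay as the last step left them, time stands still between calls to the robot, and variables do not carry over. Pictures are saved under pics/ and viewed, at most 10 in all, crops included, and the job is handed in when it is done.

Besides the shell and the picture viewer there is one more tool, called after "Call:" in YAML: its name, and indented under it one key for each argument. arm_command: Moves the arm, as the interface text tells. Its arguments: {"type":"object","properties":{"xyz":{"type":"array","items":{"type":"array","items":{"type":"number"}}},"spin":{"type":"array","items":{"type":"number"}},"jaw":{"type":"number"},"squeeze":{"type":"number"}},"required":["xyz","spin"]}

```bash
mkdir -p pics
cat > h.py <<'E'
from cell import *
import numpy as np, cv2
def cam(n,save=None):
    c=read_camera(n)
    if save: cv2.imwrite('pics/'+save,c['img'][:,:,::-1])
    np.savez('last_'+n+'.npz',**c)
    return c
def ray(c,u,v):
    T=np.array(c['world_from_camera']); d=np.array([(u-c['cx'])/c['fx'],-(v-c['cy'])/c['fy'],-1.])
    return T[:3,3],T[:3,:3]@d
def onplane(c,u,v,z):
    o,d=ray(c,u,v); return o+d*(z-o[2])/d[2]
def pt(c,u,v):
    o,d=ray(c,u,v); return o+d*c['depth'][int(round(v)),int(round(u))]
E
python3 - <<'E'
from h import *
t=cam('top','top0.png'); s=cam('side','side0.png')
for c in (t,s): print(np.round(c['world_from_camera'],3),c['fx'],c['cx'],c['cy'])
print([k for k in t if k not in('img','depth')]);print(observe())
E
```

```text
[[ 1.470e-01  9.670e-01 -2.090e-01  2.760e-01]
 [-9.890e-01  1.440e-01 -3.200e-02  5.000e-03]
 [-1.000e-03  2.120e-01  9.770e-01  1.279e+00]
 [ 0.000e+00  0.000e+00  0.000e+00  1.000e+00]] 402.7429069481436 288.7981357217659 208.6956141263263
[[-0.716  0.525 -0.459  0.086]
 [-0.697 -0.556  0.453  0.465]
 [-0.018  0.644  0.764  0.805]
 [ 0.     0.     0.     1.   ]] 426.9858996908309 270.7528357265772 205.4336367289428
['fx', 'fy', 'cx', 'cy', 'world_from_camera']
{'time': 0.1, 'qpos': array([-1.29097319e+00,  3.42637621e-01,  1.52491638e+00,  1.06727352e-05,
        1.27537791e+00, -1.46011237e-01]), 'qvel': array([ 0.00096128, -0.00045247, -0.00314019,  0.00090014,  0.00052656,
       -0.00040654]), 'joint_efforts': array([ 1.82896631e-03, -4.32006061e+01, -2.44694799e+01,  7.18412292e-02,
        5.26040629e-02, -4.29266777e-05]), 'tool_pos': array([ 0.21685066, -0.47799248,  0.40412408]), 'tool_rot': array([-3.14026913e+00, -2.04950286e-04,  4.25831122e-01]), 'contact_force': array([-0.36401666,  0.20022236,  0.46136964]), 'torque': array([-0.0110696 , -0.03995815, -0.00878454]), 'grip_force': 0.0, 'opening': 0.09203121598511654}
```

View pics/top0.png

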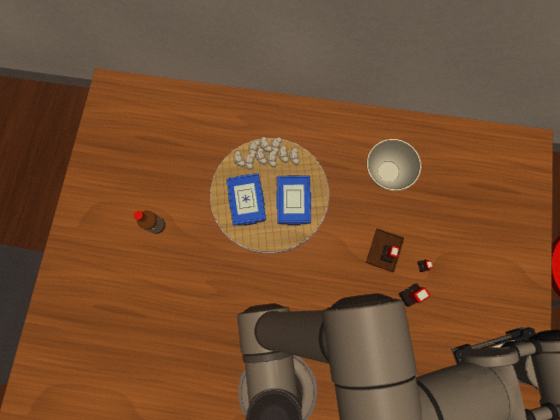

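View pics/side0.png

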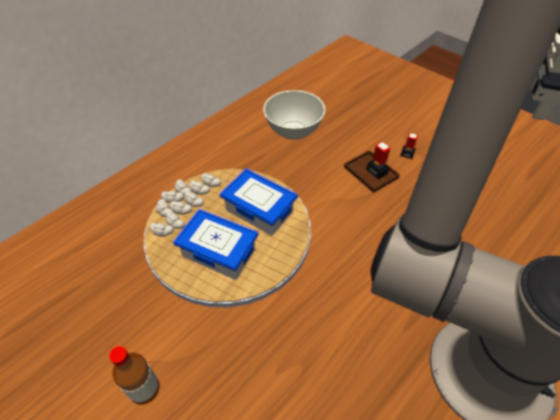

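Top view: stamps at (393,252) in the tray, a smaller one at (425,265) and a larger one at (417,295). There is also a red object at the right edge (556,267). I choose the one in the tray. The blank label is at (293,199) and the marked box at (246,199). The bowl is at (394,164) and the bottle at (150,222).

Run:
```python
from h import *
t=dict(np.load('last_top.npz')); s=dict(np.load('last_side.npz'))
im=t['img'][:,:,::-1]
a=cv2.resize(im[220:315,360:450],None,fx=4,fy=4,interpolation=cv2.INTER_CUBIC)
b=cv2.resize(im[165:235,265:325],None,fx=5,fy=5,interpolation=cv2.INTER_CUBIC)
h=max(a.shape[0],b.shape[0]); o=np.zeros((h,a.shape[1]+b.shape[1],3),np.uint8)
o[:a.shape[0],:a.shape[1]]=a;o[:b.shape[0],a.shape[1]:]=b
cv2.imwrite('pics/crop1.png',o)
def red(c):
    r=c['img'].astype(int); return ((r[...,0]>120)&(r[...,1]<70)&(r[...,2]<70)).astype(np.uint8)
for n,c in(('top',t),('side',s)):
    k,l,st,ce=cv2.connectedComponentsWithStats(red(c))
    for i in range(1,k):
        if st[i,4]>8:
            ys,xs=np.where(l==i); P=np.array([pt(c,x,y) for x,y in zip(xs,ys)])
            print(n,st[i],ce[i].round(1),np.median(P,0).round(3),P[:,2].max().round(3))
# lid label white
for n,c,uv in(('top',t,[(293,199),(246,186),(293,238),(350,330-80),(375,262)]),('side',s,[(258,195),(216,228),(200,280)])):
    for p in uv: print(n,p,pt(c,*p).round(4))
```

```text
top [117  83  11   5  15] [121.6  85.1] [ 0.9    0.688 -0.001] 0.006
top [118  98   8   3  11] [121.2  98.8] [ 0.85   0.679 -0.002] 0.002
top [ 86 101   7   6  22] [ 88.5 103.8] [ 0.814  0.785 -0.002] 0.003
top [362 111   7   4   9] [364.6 112.9] [ 0.921 -0.159 -0.002] 0.0
top [ 80 118   6   7  12] [ 82.1 121.1] [ 0.75   0.791 -0.001] 0.002
top [108 120   8   5  13] [112.  121.4] [ 0.765  0.689 -0.002] 0.002
top [197 120  16   6  26] [204.7 123. ] [ 0.804  0.375 -0.002] 0.003
top [116 122  14   4  16] [122.4 123.6] [ 0.76   0.649 -0.001] 1.279
top [ 77 132  25  10  86] [ 87.9 136.6] [ 0.699  0.759 -0.002] 1.279
top [528 134   8   4  17] [531.2 135.4] [ 0.921 -0.727 -0.001] 0.004
top [101 137  18  10  61] [109.2 141.6] [ 0.688  0.682 -0.002] 0.003
top [143 136   9   3  16] [147.6 136.9] [ 0.726  0.555 -0.001] 0.002
top [155 137   7   4  12] [157.8 138.7] [ 0.725  0.522 -0.002] 0.004
top [ 89 140  10   4  19] [ 93.2 141.5] [ 0.683  0.735 -0.   ] 0.003
top [115 143  29   8  80] [129.4 146.3] [ 0.684  0.608 -0.001] 1.279
top [446 143   9   4  12] [449.8 144.4] [ 0.848 -0.457 -0.001] 0.00
[... 8742 characters left out ...]
  69] [ 38.3 402.9] [-0.138  0.69  -0.   ] 0.004
side [407 136  10   5  18] [411.4 138.2] [ 0.427 -0.387  0.063] 0.068
side [375 145  15   8  37] [382.9 149.1] [ 0.438 -0.273  0.09 ] 0.094
side [109 346  29  38 320] [117.6 358.2] [0.432 0.462 0.168] 0.805
side [122 359  22  18 115] [137. 366.] [0.42  0.446 0.117] 0.805
side [124 378  14   7  17] [131.2 381.4] [0.409 0.467 0.108] 0.111
top (293, 199) [0.5636 0.0361 0.0852]
top (246, 186) [0.5813 0.1838 0.0918]
top (293, 238) [0.4545 0.0195 0.0188]
top (350, 250) [ 0.4462 -0.1654 -0.0031]
top (375, 262) [ 0.4191 -0.2465  0.0047]
side (258, 195) [0.5614 0.0361 0.0845]
side (216, 228) [0.5577 0.1642 0.0878]
side (200, 280) [0.523  0.2493 0.02  ]
```

View pics/crop1.png

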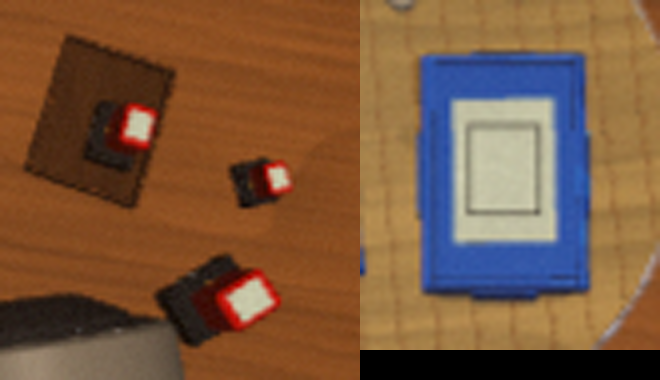

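The crop shows the tray stamp's grip top at (137,126) and the blank frame at (503,168). By depth, the stamp tops are at 0.094 m (tray), 0.066 m and 0.12 m. Subtracting the 4 mm tray floor gives 90 mm for the tray stamp, so it is the right size.

Call:
arm_command:
  xyz:
    - [19, 21, 0]
    - [19, 21, 0]
    - [19, 21, 0]
    - [19, 21, 0]
    - [19, 21, 0]
    - [19, 21, 0]
    - [19, 21, 0]
    - [19, 21, 0]
    - [19, 21, 0]
    - [19, 21, 0]
    - [0, 0, 0]
    - [0, 0, 0]
  spin: [-3.4, -3.4, -3.4, -3.4, -3.4, -3.4, -3.4, -3.4, -3.4, -3.4, 0, 0]
  jaw: 1

```text
time: 1.3
tool_pos: [0.407, -0.2678, 0.4045]
tool_rot: [3.142, 0.001, -0.165]
contact_force: [1.1, -0.2, 0.7]
opening: 0.0916
grip_force: 0.0
```

Run:
```python
from h import *
o=observe(); print(o['time'],o['tool_pos'],np.degrees(o['tool_rot']))
w=cam('wrist','w1.png'); print(np.round(w['world_from_camera'],3),w['fx'],w['cx'],w['cy'])
t=cam('top')
```

```text
1.3 [ 0.40699991 -0.26781454  0.40445576] [ 1.79995105e+02  4.37215852e-02 -9.46807844e+00]
[[-0.166  0.938  0.303  0.49 ]
 [-0.986 -0.157 -0.052 -0.282]
 [-0.001 -0.308  0.951  0.385]
 [ 0.     0.     0.     1.   ]] 356.1607417558079 275.6363524324343 207.9124753953219
```

View pics/w1.png

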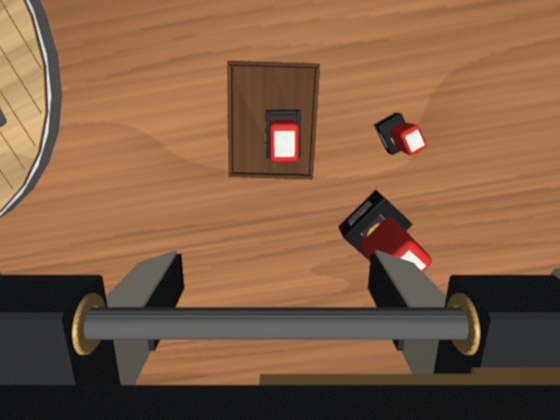

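Wrist view: the tray's corners are at (229,61), (319,64), (313,179) and (228,178). The tray stamp's grip top is centred near (284,142) and its skirt near (283,125). The look-alikes are at (412,139) and (412,262).

Run:
```python
from h import *
w=dict(np.load('last_wrist.npz')); t=dict(np.load('last_top.npz'))
# grip top: label white/pink cap + red rim with top height by depth
im=w['img'].astype(int); 
P=np.array([[pt(w,u,v) for u in range(225,325)] for v in range(55,185)])
z=P[...,2]
m=((z>0.087)&(z<0.102)); Q=P[m]; print('grip top pts',m.sum(),Q.mean(0),np.percentile(Q[:,2],[5,50,95]))
def rect(c,m,u0,v0,zp):
    cs,_=cv2.findContours(m.astype(np.uint8),0,1); c0=max(cs,key=cv2.contourArea)
    X=np.array([onplane(c,u0+p[0][0],v0+p[0][1],zp)[:2] for p in c0]).astype(np.float32)*1000
    return cv2.minAreaRect(X)
print('top rect',rect(w,m,225,55,np.median(Q[:,2])))
sub=im[55:185,225:325]; 
dark=(sub.max(2)<60)&(z>0.012)
Q=P[dark]; print('dark',dark.sum(),np.percentile(Q[:,2],[5,50,95]))
top=(z>0.024)&(z<0.036); print('skirt top',top.sum(),rect(w,top,225,55,0.03))
tray=(z>0.009)&(z<0.02)|(z>0.02)
tr=np.array([onplane(w,u,v,0.015) for u,v in((229,61),(319,64),(313,179),(228,178))],np.float32)
print('tray',cv2.minAreaRect(tr[:,:2]*1000))
print('floor',np.median([pt(w,u,v)[2] for u in range(236,260) for v in range(75,165)]))
# label frame from top cam
g=cv2.cvtColor(t['img'],cv2.COLOR_RGB2HSV)
m=((g[...,1]<60)&(g[...,2]>110)).astype(np.uint8)
k,l,st,ce=cv2.connectedComponentsWithStats(m)
for i in range(1,k):
    if 240<ce[i][0]<320 and 170<ce[i][1]<230 and st[i,4]>100:
        ys,xs=np.where(l==i); zz=np.median([pt(t,x,y)[2] for x,y in zip(xs,ys)])
        print(st[i],zz,rect(t,l==i,0,0,zz))
```

```text
grip top pts 1127 [ 0.45126779 -0.28257143  0.09478312] [0.09205505 0.09506516 0.09665434]
top rect ((451.2165832519531, -282.30987548828125), (23.206462860107422, 31.517831802368164), 81.5807876586914)
dark 488 [0.01352163 0.03063838 0.03208483]
skirt top 538 ((450.5051574707031, -281.8423156738281), (33.24987030029297, 45.48625946044922), 80.47579956054688)
tray ((461.2703857421875, -272.919921875), (90.51477813720703, 115.57799530029297), 79.40489196777344)
floor 0.0050463639396393645
[234 183  24  31 579] 0.08545134138637778 ((544.7254028320312, 179.67420959472656), (89.68437957763672, 62.27926254272461), 17.94045639038086)
[283 185  21  29 569] 0.08565286475343359 ((563.8016357421875, 36.06871795654297), (87.76036071777344, 61.3956184387207), 8.441461563110352)
```

The measurements match the given sizes: grip top 31.5×23 at z 0.095, skirt 45.5×33, tray 115.6×90.5, label 88×61 at z 0.0855. The stamp is at (451,-282) mm, yaw about -9°, and the tool is already aligned at -9.5°.

Call:
arm_command:
  xyz:
    - [22, -7, 0]
    - [22, -7, 0]
    - [0, 0, -25]
    - [0, 0, -25]
    - [0, 0, -25]
    - [0, 0, -25]
    - [0, 0, -25]
    - [0, 0, -20]
    - [0, 0, -15]
    - [0, 0, -10]
    - [0, 0, -5]
    - [0, 0, 0]
    - [0, 0, 0]
  spin: [0, 0, 0, 0, 0, 0, 0, 0, 0, 0, 0, 0, 0]

```text
time: 2.7
tool_pos: [0.451, -0.2825, 0.2304]
tool_rot: [3.141, -0.001, -0.168]
contact_force: [0.9, 0.3, 0.1]
opening: 0.0916
grip_force: 0.0
```

Call:
arm_command:
  xyz:
    - [0, 0, 0]
    - [0, 0, 0]
    - [0, 0, 0]
    - [0, 0, 0]
    - [0, 0, 0]
    - [0, 0, 0]
    - [0, 0, 0]
    - [0, 0, 0]
    - [0, 0, 0]
    - [0, 0, 0]
  spin: [0, 0, 0, 0, 0, 0, 0, 0, 0, 0]
  jaw: -1
  squeeze: 40

```text
time: 3.7
tool_pos: [0.4509, -0.2821, 0.2297]
tool_rot: [3.141, 0.0, -0.168]
contact_force: [-0.2, -0.5, 0.5]
opening: 0.0236
grip_force: 39.9
```

Call:
arm_command:
  xyz:
    - [0, 0, 5]
    - [0, 0, 10]
    - [0, 0, 20]
    - [0, 0, 25]
    - [0, 0, 25]
    - [0, 0, 25]
    - [0, 0, 25]
    - [0, 0, 20]
    - [0, 0, 15]
    - [0, 0, 5]
  spin: [0, 0, 0, 0, 0, 0, 0, 0, 0, 0]

```text
time: 4.7
tool_pos: [0.4509, -0.2821, 0.4072]
tool_rot: [3.14, -0.003, -0.168]
contact_force: [0.7, 0.2, -1.8]
opening: 0.0237
grip_force: 39.9
```

Call:
arm_command:
  xyz:
    - [0, 10, 0]
    - [0, 20, 0]
    - [0, 20, 0]
    - [0, 20, 0]
    - [0, 20, 0]
    - [0, 20, 0]
    - [0, 20, 0]
    - [0, 20, 0]
    - [0, 20, 0]
    - [0, 20, 0]
    - [0, 20, 0]
    - [0, 20, 0]
    - [0, 20, 0]
    - [0, 20, 0]
    - [0, 20, 0]
    - [0, 10, 0]
    - [0, 0, 0]
    - [0, 0, 0]
    - [0, 0, 0]
  spin: [0, 1.3, 1.3, 1.3, 1.3, 1.3, 1.3, 1.3, 1.3, 1.3, 1.3, 1.3, 1.3, 1.3, 1.3, 0, 0, 0, 0]

```text
time: 6.6
tool_pos: [0.4509, 0.0173, 0.4046]
tool_rot: [3.141, 0.0, 0.149]
contact_force: [0.4, 0.6, -0.8]
opening: 0.0239
grip_force: 39.9
```

Run:
```python
from h import *
o=observe(); print(o['time'],o['tool_pos'],np.degrees(o['tool_rot']),o['opening'])
w=cam('wrist','w2.png'); t=cam('top')
g=cv2.cvtColor(w['img'],cv2.COLOR_RGB2HSV)
m=((g[...,1]<60)&(g[...,2]>110)).astype(np.uint8)
k,l,st,ce=cv2.connectedComponentsWithStats(m)
for i in range(1,k):
    if st[i,4]>500:
        ys,xs=np.where(l==i); zz=np.median([pt(w,x,y)[2] for x,y in zip(xs,ys)])
        cs,_=cv2.findContours((l==i).astype(np.uint8),0,1); c0=max(cs,key=cv2.contourArea)
        X=np.array([onplane(w,*p[0],zz)[:2]*1000 for p in c0],np.float32)
        print(st[i],ce[i].round(),zz,cv2.minAreaRect(X))
```

```text
6.6 [0.45085267 0.01731844 0.40457299] [1.79986054e+02 2.24043307e-02 8.54319515e+00] 0.023877105772640714
[  28    0  113  114 8366] [86. 53.] 0.08770891038447723 ((541.347412109375, 177.76356506347656), (82.84364318847656, 62.47014236450195), 17.7647705078125)
[ 233    0   84  111 8806] [275.  54.] 0.08755603290267647 ((559.4747924804688, 33.61084747314453), (78.74969482421875, 62.190773010253906), 8.74778938293457)
```

View pics/w2.png

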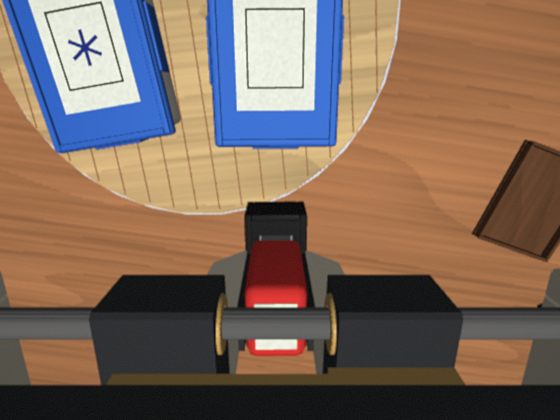

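The wrist view shows the stamp held straight between the fingers, with its skirt at columns 246-306. The blank frame is near (275,48), but the label is cut off at the top of the image, so I'll move on 40 mm and measure again.

Call:
arm_command:
  xyz:
    - [20, 3, 0]
    - [20, 3, 0]
    - [0, 0, 0]
    - [0, 0, 0]
    - [0, 0, 0]
  spin: [0, 0, 0, 0, 0]

```text
time: 7.2
tool_pos: [0.4903, 0.0236, 0.4046]
tool_rot: [-3.142, 0.001, 0.15]
contact_force: [0.4, 0.6, -1.0]
opening: 0.0236
grip_force: 39.9
```

```bash
cat > lab.py <<'E'
from h import *
o=observe(); print(o['time'],o['tool_pos'],np.degrees(o['tool_rot']),o['contact_force'])
w=cam('wrist','w3.png'); 
g=cv2.cvtColor(w['img'],cv2.COLOR_RGB2HSV)
m=((g[...,1]<60)&(g[...,2]>110)).astype(np.uint8)
cs,hi=cv2.findContours(m,cv2.RETR_CCOMP,cv2.CHAIN_APPROX_NONE)
for c,h in zip(cs,hi[0]):
    a=cv2.contourArea(c)
    if a>1500:
        M=cv2.moments(c); u,v=M['m10']/M['m00'],M['m01']/M['m00']
        for z in (.0855,):
            X=np.array([onplane(w,*p[0],z)[:2]*1000 for p in c],np.float32); r=cv2.minAreaRect(X)
            print('hole' if h[3]>=0 else 'outer',round(u),round(v),np.round(r[0],1),np.round(r[1],1),round(r[2],2),'z',np.median([pt(w,u+i,v+j)[2] for i in(-9,-6,6,9) for j in (-15,-12,12,15)]).round(4))
# skirt: dark pixels of the held stamp by depth
T=w['world_from_camera']; 
P=np.array([[pt(w,u,v) for u in range(225,330)] for v in range(150,260)])
im=w['img'][150:260,225:330].max(2)
sk=(im<70)&(P[...,2]>.15)&(P[...,2]<.225)
R=cv2.Rodrigues(np.array([0,0,1.])*o['tool_rot'][2])[0]
Q=(P[sk]-o['tool_pos'])@R; print('skirt pts (tool-yaw frame) n',sk.sum(),'\n',(np.percentile(Q,[1,5,25,50,75,95,99],axis=0)*1000).round(1))
E
python3 lab.py
```

```text
7.2 [0.49027116 0.02361545 0.40458473] [-1.79996409e+02  5.51081396e-02  8.57187950e+00] [ 0.35333877  0.56700531 -1.03382614]
outer 275 99 [565.   34.5] [90.7 62.6] 8.8 z 0.0874
outer 93 98 [544.7 180. ] [91. 63.] 17.85 z 0.088
skirt pts (tool-yaw frame) n 2409 
 [[   1.4  -16.6 -220.5]
 [   5.8  -15.6 -216.8]
 [  11.8   -9.5 -202.1]
 [  17.6   -0.9 -199.1]
 [  21.8    8.2 -198.5]
 [  22.2   14.5 -197.6]
 [  22.4   15.5 -195.5]]
```

Call:
arm_command:
  xyz:
    - [15, 2, 0]
    - [20, 3, 0]
    - [20, 3, 0]
    - [20, 4, 0]
    - [0, 0, -15]
    - [0, 0, -20]
    - [0, 0, -20]
    - [0, 0, -15]
    - [0, 0, -7]
    - [0, 0, 0]
    - [0, 0, 0]
    - [0, 0, 0]
    - [0, 0, 0]
  spin: [0, 0.2, 0, 0, 0, 0, 0, 0, 0, 0, 0, 0, 0]

```text
time: 8.55
tool_pos: [0.566, 0.0359, 0.3286]
tool_rot: [3.141, -0.001, 0.154]
contact_force: [0.1, 0.6, -0.8]
opening: 0.0238
grip_force: 39.9
```

```bash
python3 lab.py
python3 - <<'E'
from h import *
s=cam('side'); a=cv2.imread('pics/w3.png'); b=cv2.resize(s['img'][150:250,190:330,::-1],None,fx=2.8,fy=2.8,interpolation=cv2.INTER_CUBIC)
a=a[60:340,140:420]; a=cv2.resize(a,None,fx=1.4,fy=1.4); b=cv2.copyMakeBorder(b,0,a.shape[0]-b.shape[0],0,0,0)
cv2.imwrite('pics/w3b.png',np.hstack([a,b]))
E
```

```text
8.55 [0.56599769 0.03586345 0.3285865 ] [ 1.79974649e+02 -8.41718427e-02  8.79619876e+00] [ 0.10487004  0.62675311 -0.78279756]
outer 278 193 [576.2  36.2] [66.8 62.9] 8.75 z 0.1014
outer 57 220 [543.8 180.3] [91.2 63.1] 17.89 z 0.0878
outer 158 15 [676.8 123.9] [20.9 52.8] 8.73 z 0.0313
outer 49 20 [664.8 182.9] [26.7 49.2] 8.73 z 0.0462
skirt pts (tool-yaw frame) n 70 
 [[   9.5  -15.  -177.7]
 [   9.6  -14.8 -177.1]
 [   9.9  -14.  -175.4]
 [  10.1  -12.7 -173.2]
 [  10.4   12.3 -171.3]
 [  11.7   13.2 -169.7]
 [  12.1   13.5 -168.9]]
```

View pics/w3b.png

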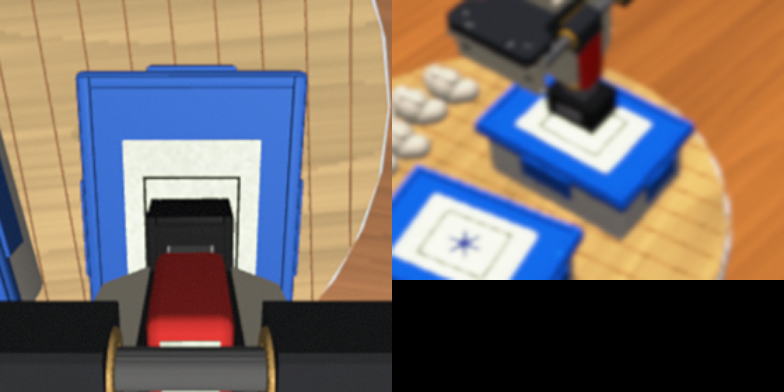

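The frame sits about 1.2 mm to the image-right of the skirt, and yaw matches (8.75° vs 8.8°). I'll correct by 1 mm and come down slowly.

Call:
arm_command:
  xyz:
    - [-1, -1, 0]
    - [0, 0, -5]
    - [0, 0, -4]
    - [0, 0, -2]
    - [0, 0, 0]
    - [0, 0, 0]
    - [0, 0, 0]
  spin: [0, 0, 0, 0, 0, 0, 0]
  squeeze: 55

```text
time: 9.35
tool_pos: [0.5649, 0.0349, 0.3169]
tool_rot: [3.141, -0.0, 0.154]
contact_force: [0.1, 0.4, -1.0]
opening: 0.0238
grip_force: 54.9
```

Call:
arm_command:
  xyz:
    - [0, 0, -1]
    - [0, 0, -1]
    - [0, 0, -1]
    - [0, 0, 0]
    - [0, 0, 0]
    - [0, 0, 0]
  spin: [0, 0, 0, 0, 0, 0]

```text
time: 9.95
tool_pos: [0.5649, 0.0349, 0.3138]
tool_rot: [3.141, -0.0, 0.154]
contact_force: [-0.1, 0.3, -2.1]
opening: 0.0235
grip_force: 54.9
```

Call:
arm_command:
  xyz:
    - [0, 0, -0.5]
    - [0, 0, -0.5]
    - [0, 0, -0.5]
    - [0, 0, -0.5]
    - [0, 0, 0]
    - [0, 0, 0]
    - [0, 0, 0]
  spin: [0, 0, 0, 0, 0, 0, 0]

```text
time: 10.65
tool_pos: [0.5649, 0.0349, 0.3119]
tool_rot: [3.141, -0.0, 0.154]
contact_force: [-0.2, -0.5, -0.8]
opening: 0.0237
grip_force: 54.9
```

Call:
arm_command:
  xyz:
    - [0, 0, -0.5]
    - [0, 0, -0.5]
    - [0, 0, 0]
    - [0, 0, 0]
    - [0, 0, 0]
  spin: [0, 0, 0, 0, 0]

```text
time: 11.15
tool_pos: [0.5649, 0.0349, 0.3109]
tool_rot: [3.141, -0.0, 0.154]
contact_force: [-1.3, 0.1, 3.0]
opening: 0.0236
grip_force: 54.9
```

Call:
arm_command:
  xyz:
    - [0, 0, -0.5]
    - [0, 0, -0.5]
    - [0, 0, 0]
    - [0, 0, 0]
    - [0, 0, 0]
  spin: [0, 0, 0, 0, 0]

```text
time: 11.65
tool_pos: [0.5649, 0.0349, 0.3098]
tool_rot: [3.141, -0.0, 0.154]
contact_force: [-0.7, 0.8, 3.8]
opening: 0.0239
grip_force: 54.9
```

Call:
arm_command:
  xyz:
    - [0, 0, -0.5]
    - [0, 0, -0.5]
    - [0, 0, 0]
    - [0, 0, 0]
    - [0, 0, 0]
  spin: [0, 0, 0, 0, 0]

```text
time: 12.15
tool_pos: [0.5649, 0.0349, 0.3088]
tool_rot: [3.141, -0.0, 0.153]
contact_force: [-0.9, -0.2, 4.2]
opening: 0.0235
grip_force: 54.9
```

Call:
arm_command:
  xyz:
    - [0, 0, -0.5]
    - [0, 0, -0.5]
    - [0, 0, 0]
    - [0, 0, 0]
    - [0, 0, 0]
  spin: [0, 0, 0, 0, 0]

```text
time: 12.65
tool_pos: [0.5649, 0.0349, 0.3078]
tool_rot: [3.141, -0.0, 0.154]
contact_force: [-0.5, -0.3, 4.1]
opening: 0.0237
grip_force: 54.9
```

Call:
arm_command:
  xyz:
    - [0, 0, -0.3]
    - [0, 0, -0.2]
    - [0, 0, 0]
    - [0, 0, 0]
  spin: [0, 0, 0, 0]

```text
time: 13.05
tool_pos: [0.5649, 0.0349, 0.3073]
tool_rot: [3.141, -0.0, 0.153]
contact_force: [-0.7, 0.2, 5.1]
opening: 0.0235
grip_force: 54.9
```

Call:
arm_command:
  xyz:
    - [0, 0, -0.2]
    - [0, 0, -0.2]
    - [0, 0, 0]
    - [0, 0, 0]
  spin: [0, 0, 0, 0]

```text
time: 13.45
tool_pos: [0.5649, 0.0349, 0.3072]
tool_rot: [3.141, -0.0, 0.154]
contact_force: [-1.3, 0.1, 6.9]
opening: 0.0237
grip_force: 54.9
```

Call:
arm_command:
  xyz:
    - [0, 0, -0.2]
    - [0, 0, 0]
    - [0, 0, 0]
    - [0, 0, 0]
  spin: [0, 0, 0, 0]

```text
time: 13.85
tool_pos: [0.5649, 0.0349, 0.3072]
tool_rot: [3.141, -0.0, 0.154]
contact_force: [-2.1, -0.4, 7.7]
opening: 0.024
grip_force: 54.9
```

Call:
arm_command:
  xyz:
    - [0, 0, -0.2]
    - [0, 0, 0]
    - [0, 0, 0]
    - [0, 0, 0]
  spin: [0, 0, 0, 0]

```text
time: 14.25
tool_pos: [0.5648, 0.0349, 0.3072]
tool_rot: [3.141, -0.001, 0.154]
contact_force: [-3.1, -0.7, 9.9]
opening: 0.0233
grip_force: 54.9
```

Call:
arm_command:
  xyz:
    - [-0.1, 0, -0.2]
    - [0, 0, 0]
    - [0, 0, 0]
    - [0, 0, 0]
  spin: [0, 0, 0, 0]

```text
time: 14.65
tool_pos: [0.5648, 0.0349, 0.3072]
tool_rot: [3.141, -0.001, 0.154]
contact_force: [-3.1, 0.0, 11.1]
opening: 0.0239
grip_force: 54.9
```

Call:
arm_command:
  xyz:
    - [-0.1, 0, -0.2]
    - [0, 0, 0]
    - [0, 0, 0]
    - [0, 0, 0]
  spin: [0, 0, 0, 0]

```text
time: 15.05
tool_pos: [0.5647, 0.0349, 0.3072]
tool_rot: [3.141, -0.001, 0.154]
contact_force: [-2.7, -0.6, 12.3]
opening: 0.0234
grip_force: 54.9
```

Call:
arm_command:
  xyz:
    - [-0.1, 0, -0.2]
    - [0, 0, 0]
    - [0, 0, 0]
    - [0, 0, 0]
  spin: [0, 0, 0, 0]

```text
time: 15.45
tool_pos: [0.5647, 0.0349, 0.3072]
tool_rot: [3.141, -0.002, 0.154]
contact_force: [-3.9, -0.3, 12.8]
opening: 0.0238
grip_force: 54.9
```

Call:
arm_command:
  xyz:
    - [0, 0, -0.1]
    - [0, 0, 0]
    - [0, 0, 0]
    - [0, 0, 0]
    - [0, 0, 0]
    - [0, 0, 0]
    - [0, 0, 0]
    - [0, 0, 0]
    - [0, 0, 0]
    - [0, 0, 0]
    - [0, 0, 0]
    - [0, 0, 0]
    - [0, 0, 0]
  spin: [0, 0, 0, 0, 0, 0, 0, 0, 0, 0, 0, 0, 0]

```text
time: 16.75
tool_pos: [0.5646, 0.0349, 0.3072]
tool_rot: [3.141, -0.002, 0.154]
contact_force: [-3.4, -0.2, 14.4]
opening: 0.0239
grip_force: 54.9
```

Call:
arm_command:
  xyz:
    - [0, 0, 0.2]
    - [0, 0, 0.2]
    - [0, 0, 0.2]
    - [0, 0, 0.2]
    - [0, 0, 0.2]
    - [0, 0, 0.2]
    - [0, 0, 0.2]
    - [0, 0, 0.2]
    - [0, 0, 0.3]
    - [0, 0, 0.4]
    - [0, 0, 0.5]
    - [0, 0, 0.5]
    - [0, 0, 0.7]
    - [0, 0, 1]
    - [0, 0, 1]
    - [0, 0, 1]
    - [0, 0, 1]
    - [0, 0, 1]
    - [0, 0, 1]
  spin: [0, 0, 0, 0, 0, 0, 0, 0, 0, 0, 0, 0, 0, 0, 0, 0, 0, 0, 0]

```text
time: 18.65
tool_pos: [0.5644, 0.0349, 0.3154]
tool_rot: [-3.141, 0.001, 0.154]
contact_force: [-0.0, 0.1, -0.5]
opening: 0.0233
grip_force: 54.9
```

Call:
arm_command:
  xyz:
    - [0, 0, 2]
    - [0, 0, 5]
    - [0, 0, 10]
    - [0, 0, 15]
    - [0, 0, 20]
    - [0, 0, 20]
    - [0, 0, 15]
    - [0, 0, 0]
  spin: [0, 0, 0, 0, 0, 0, 0, 0]

```text
time: 19.45
tool_pos: [0.5648, 0.0349, 0.4059]
tool_rot: [3.14, -0.006, 0.154]
contact_force: [0.1, 0.1, -1.2]
opening: 0.0236
grip_force: 54.9
```

Call:
arm_command:
  xyz:
    - [-20, 0, 0]
    - [-20, 0, 0]
    - [-20, 0, 0]
    - [-15, 0, 0]
    - [0, 0, 0]
    - [0, 0, 0]
  spin: [0, 0, 0, 0, 0, 0]

```text
time: 20.05
tool_pos: [0.4898, 0.0349, 0.4028]
tool_rot: [3.141, -0.001, 0.153]
contact_force: [0.5, -0.3, -0.2]
opening: 0.0238
grip_force: 54.9
```

```bash
python3 lab.py; python3 -c "
import cv2; a=cv2.imread('pics/w3.png'); cv2.imwrite('pics/w4.png',a[0:300])"
```

```text
20.05 [0.48975809 0.03487437 0.40276478] [ 1.79989797e+02 -2.93476501e-02  8.79241244e+00] [ 0.51519801 -0.3063651  -0.19512418]
outer 290 102 [565.1  34.4] [90.4 62.5] 8.74 z 0.0871
outer 106 99 [544.7 179.9] [91. 63.] 17.91 z 0.0878
skirt pts (tool-yaw frame) n 2424 
 [[   1.7  -16.7 -220.7]
 [   6.2  -15.7 -217. ]
 [  12.1   -9.5 -201.8]
 [  17.8   -0.4 -199.1]
 [  22.2    8.3 -198.5]
 [  22.6   14.5 -197.6]
 [  22.7   15.5 -195.2]]
```

View pics/w4.png

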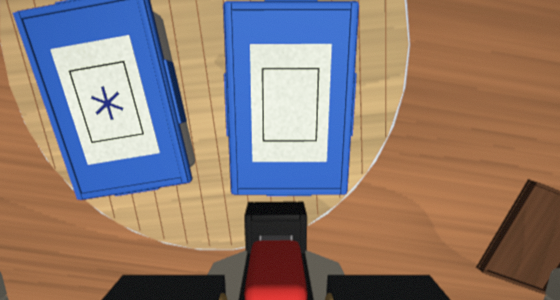

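The label is unsmeared and the boxes read the same poses as before, but no mark shows in the blank frame at (290,104). I'll check for faint ink and the force evidence before deciding anything.

Run:
```python
from h import *
w=cam('wrist'); i=w['img'].astype(int)
for n,(u0,u1,v0,v1) in {'inside blank frame':(266,315,72,137),'outside frame':(254,260,60,150),'marked frame':(90,125,85,120)}.items():
    p=i[v0:v1,u0:u1].reshape(-1,3); print(n,p.mean(0).round(1),p.std(0).round(1),p.min(0))
t=cam('top'); p=t['img'][192:207,288:299].reshape(-1,3); print('top now',p.mean(0),p.std(0))
t0=cv2.imread('pics/top0.png')[:,:,::-1][192:207,288:299].reshape(-1,3); print('top before',t0.mean(0),t0.std(0))
print(observe()['contact_force'])
```

```text
inside blank frame [234.7 238.9 225.6] [2.6 2.4 2.8] [224 229 215]
outside frame [236.1 240.2 227.1] [3.3 2.9 3.6] [227 231 217]
marked frame [190.2 195.6 199. ] [68.  66.2 36.2] [ 25  36 120]
top now [80.61212121 68.27272727 55.09090909] [22.00126384 19.40988927 16.00788373]
top before [196.40606061 194.73333333 165.95757576] [2.10020769 2.16342415 2.04302662]
[ 0.32211699  0.82902663 -1.08075353]
```

There is no visible ink change, so the simulator apparently does not draw the mark. The physical evidence is solid. The handle stopped hard at z 0.3072 (4 mm travel), and the force rose to about 15 N total, roughly 9.5 N on the face. It was held for over 1.2 s, within 1 mm of the frame centre. A second press would risk a double print, so I'm returning the stamp to the tray.

Call:
arm_command:
  xyz:
    - [-2, -10, 0]
    - [-2, -20, 0]
    - [-2, -20, 0]
    - [-2, -20, 0]
    - [-2, -20, 0]
    - [-2, -20, 0]
    - [-2, -20, 0]
    - [-2, -20, 0]
    - [-2, -20, 0]
    - [-2, -20, 0]
    - [-2, -20, 0]
    - [-2, -20, 0]
    - [-2, -20, 0]
    - [-2, -20, 0]
    - [-2, -20, 0]
    - [-2, -20, 0]
    - [0, -2, 0]
    - [0, 0, 0]
    - [0, 0, 0]
  spin: [0, -1.3, -1.3, -1.3, -1.3, -1.3, -1.3, -1.3, -1.3, -1.3, -1.3, -1.3, -1.3, -1.3, -1.3, 0, 0, 0, 0]

```text
time: 22.1
tool_pos: [0.4575, -0.2767, 0.4026]
tool_rot: [-3.141, 0.0, -0.164]
contact_force: [-0.3, -0.4, -1.7]
opening: 0.0237
grip_force: 54.9
```

Call:
arm_command:
  xyz:
    - [0, 0, -15]
    - [0, 0, -25]
    - [0, 0, -25]
    - [0, 0, -25]
    - [0, 0, -25]
    - [0, 0, -20]
    - [0, 0, -15]
    - [0, 0, -10]
    - [0, 0, -5]
    - [0, 0, 0]
    - [0, 0, 0]
    - [0, 0, 0]
  spin: [0, 0, 0, 0, 0, 0, 0, 0, 0, 0, 0, 0]

```text
time: 23.3
tool_pos: [0.4578, -0.2773, 0.2386]
tool_rot: [3.141, -0.001, -0.164]
contact_force: [0.6, 0.3, -1.0]
opening: 0.0233
grip_force: 54.9
```

Call:
arm_command:
  xyz:
    - [0, 0, -3]
    - [0, 0, -2]
    - [0, 0, -1]
    - [0, 0, -1]
    - [0, 0, -1]
    - [0, 0, -0.5]
    - [0, 0, 0]
    - [0, 0, 0]
    - [0, 0, 0]
  spin: [0, 0, 0, 0, 0, 0, 0, 0, 0]

```text
time: 24.2
tool_pos: [0.4576, -0.2771, 0.2294]
tool_rot: [3.141, -0.0, -0.164]
contact_force: [-1.2, 1.2, 2.6]
opening: 0.0235
grip_force: 54.9
```

Call:
arm_command:
  xyz:
    - [0, 0, -0.3]
    - [0, 0, -0.2]
    - [0, 0, 0]
    - [0, 0, 0]
    - [0, 0, 0]
  spin: [0, 0, 0, 0, 0]

```text
time: 24.7
tool_pos: [0.4576, -0.2771, 0.2288]
tool_rot: [3.141, -0.0, -0.164]
contact_force: [-0.9, -0.5, 2.3]
opening: 0.0239
grip_force: 54.9
```

Call:
arm_command:
  xyz:
    - [0, 0, 0.3]
    - [0, 0, 0.3]
    - [0, 0, 0]
    - [0, 0, 0]
  spin: [0, 0, 0, 0]
  squeeze: 10

```text
time: 25.1
tool_pos: [0.4576, -0.2771, 0.2294]
tool_rot: [3.141, -0.0, -0.164]
contact_force: [-0.5, 0.1, 2.1]
opening: 0.0237
grip_force: 10.0
```

Call:
arm_command:
  xyz:
    - [0, 0, 0]
    - [0, 0, 0]
    - [0, 0, 0]
    - [0, 0, 0]
    - [0, 0, 0]
    - [0, 0, 0]
    - [0, 0, 0]
    - [0, 0, 0]
    - [0, 0, 0]
    - [0, 0, 0]
  spin: [0, 0, 0, 0, 0, 0, 0, 0, 0, 0]
  jaw: 1

```text
time: 26.1
tool_pos: [0.4576, -0.2771, 0.2294]
tool_rot: [3.141, -0.0, -0.164]
contact_force: [0.3, 0.3, 0.1]
opening: 0.0909
grip_force: 0.0
```

Call:
arm_command:
  xyz:
    - [0, 0, 5]
    - [0, 0, 15]
    - [0, 0, 25]
    - [0, 0, 25]
    - [0, 0, 25]
    - [0, 0, 25]
    - [0, 0, 25]
    - [0, 0, 20]
    - [0, 0, 10]
    - [-20, 0, 0]
    - [-25, 0, 0]
    - [0, 0, 0]
    - [0, 0, 0]
  spin: [0, 0, 0, 0, 0, 0, 0, 0, 0, 0, 0, 0, 0]

```text
time: 27.4
tool_pos: [0.4125, -0.2772, 0.4044]
tool_rot: [-3.142, -0.0, -0.165]
contact_force: [1.0, -0.8, -0.2]
opening: 0.0918
grip_force: 0.0
```

Run:
```python
from h import *
w=cam('wrist','w5.png'); print(observe()['time'])
P=np.array([[pt(w,u,v) for u in range(200,350)] for v in range(55,200)]); z=P[...,2]
m=(z>.087)&(z<.102); print('top',m.sum(),P[m].mean(0)); m=(z>.024)&(z<.036); print('skirt',m.sum(),P[m].mean(0),P[m].min(0),P[m].max(0))
```

```text
27.45
top 1146 [ 0.45791919 -0.27784191  0.09466   ]
skirt 534 [ 0.46692054 -0.28214481  0.03089415] [ 0.43240593 -0.2975033   0.02816712] [ 0.48200072 -0.25777799  0.03300504]
```

View pics/w5.png

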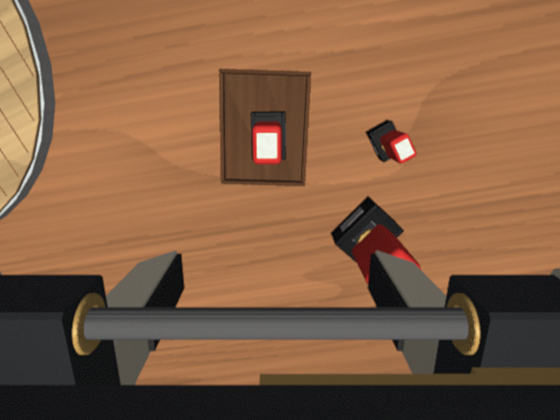

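The stamp stands upright in its tray, grip top at (267,144), well inside the walls. I'll check the label and boxes once more from above before handing in.

Run:
```python
from h import *
t=cam('top'); t0=cv2.imread('pics/top0.png')[:,:,::-1]
for n,(a,b,c,d) in {'blank':(192,207,288,299),'boxes':(165,235,220,325),'bowl':(135,195,360,425),'bottle':(205,240,130,170)}.items():
    p=t['img'][a:b,c:d].astype(int); q=t0[a:b,c:d].astype(int); print(n,p.mean((0,1)).round(1),q.mean((0,1)).round(1),'max diff',abs(p-q).max(), 'mean',abs(p-q).mean().round(2))
```

```text
blank [194.7 192.9 164.3] [196.4 194.7 166. ] max diff 7 mean 2.05
boxes [130.3 117.3 105.8] [131.7 118.6 106.9] max diff 10 mean 2.14
bowl [138.6 107.4  75.7] [140.2 108.6  76.6] max diff 13 mean 2.15
bottle [122.9  65.8  29.4] [124.4  66.7  30. ] max diff 13 mean 2.24
```

Neither the boxes, the bowl nor the bottle has moved, so I'm handing in.

```bash
python3 -c "
from cell import *
print(hand_in())"
```

```text
the job is handed in; nothing more can be done
None
```

I pressed the stamp inside the blank label's frame with about 9.5 N on the face (estimated from wrist force) for over 1.2 s, lifted it straight off, stood it back in its tray and handed in at about 27 s; boxes, bowl and bottle did not move, but no ink mark showed on the label in the camera images, so the print rests on the force and position readings alone, and the hand-in gave no verdict.

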